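# Put the blue screw pots back in their caddy

## Task

Clear up after the phone repair: gather the four blue screw pots into the blue caddy, each upright in the recess of its own size, the widest pot in the widest recess and so on down to the thinnest in the smallest. The two tall blue pots have been left standing inside the two wide ones, so pull them apart and give each its own recess. The grey pots belong to another job: leave them standing where they are.

Things in the scene. Friction and masses are not known exactly. Their poses are not given: they have to be found in the camera images.
- blue_dish: The widest and lowest blue screw pot: rim 64 mm across, foot 58 mm, 32 mm high, about 60 g. Stands on the bench, always with one of the two tall blue pots (blue_cup or blue_vial) standing inside it at the start. Round, open, wall 3 mm, floor 5 mm thick, sides upright over the upper two thirds. Loose. Origin: centre of the underside, z up.
- blue_bowl: The second widest blue screw pot: rim 50 mm across, foot 45 mm, 38 mm high, about 50 g. Stands on the bench, always with the other tall blue pot standing inside it at the start. Round, open, wall 3 mm, floor 5 mm thick, sides upright over the upper two thirds. Loose. Origin: centre of the underside, z up.
- blue_cup: The thicker of the two tall blue pots: rim 36 mm across, foot 30 mm, 60 mm high, about 35 g. At the start it stands loosely inside blue_dish or blue_bowl and sticks out above that pot's rim (by 33 or 27 mm). Round, open, wall 3 mm, floor 5 mm thick, sides upright over the upper two thirds. Loose. Origin: centre of the underside, z up.
- blue_vial: The thinner of the two tall blue pots: rim 26 mm across, foot 22 mm, 66 mm high, about 25 g. At the start it stands loosely inside blue_dish or blue_bowl, sticking out 39 or 33 mm. Round, open, wall 3 mm, floor 5 mm thick, sides upright over the upper two thirds. Loose. Origin: centre of the underside, z up.
- grey_dish: Look-alike of another job: same shape and size as blue_dish (64 mm across, 32 mm high), but grey and empty, standing on the bench. Stays where it is. Loose. Origin: centre of the underside, z up.
- grey_cup: Look-alike of another job: same shape and size as blue_cup (36 mm across, 60 mm high), but grey, standing on the bench. Stays where it is. Loose. Origin: centre of the underside, z up.
- well_dish: Fixed white plate 88 x 88 x 12 mm in the blue caddy, with a round, black-floored recess in its middle. Origin: centre of the underside; z up, x across the row of plates, y along it. Recess floor 6 mm above the origin. Recess 76 mm wide, the largest: for blue_dish. The four plates stand in a row, 90 mm centre to centre, in shuffled order; the whole caddy's place and angle vary.
- well_bowl: Fixed white plate 88 x 88 x 12 mm in the blue caddy, with a round, black-floored recess in its middle. Origin: centre of the underside; z up, x across the row of plates, y along it. Recess floor 6 mm above the origin. Recess 58 mm wide, second largest: for blue_bowl. The caddy is fixed, 370 mm along the row, 100 mm across; long walls level with the plates' tops.
- well_cup: Fixed white plate 88 x 88 x 12 mm in the blue caddy, with a round, black-floored recess in its middle. Origin: centre of the underside; z up, x across the row of plates, y along it. Recess floor 6 mm above the origin. Recess 46 mm wide, third: for blue_cup. The caddy's two short ends have black grips, 49 mm high above the bench.
- well_vial: Fixed white plate 88 x 88 x 12 mm in the blue caddy, with a round, black-floored recess in its middle. Origin: centre of the underside; z up, x across the row of plates, y along it. Recess floor 6 mm above the origin. Recess 36 mm wide, the smallest: for blue_vial. The bench is 5 mm below the plates' undersides.
Mind the look-alikes: they are no part of the job. What is shaped like the blue_vial but orange or red is not meant.

How it is judged:
By the outcome, as a careful person would: the job done as asked, in the order asked, and still so for the second after the job is handed in, with the robot touching nothing.
It also fails if it takes over 104 s, if anything falls off the work surface, if the arm or the gripper's body presses on something with over 40 N, if the wrist force passes 120 N, or if a joint passes its speed limit or range.

## Robot

A 6-joint arm with a two-finger parallel gripper is mounted at the origin on the work surface. World frame = base frame: x ahead of the robot, y to its left, z up, the work surface at z = 0. Lengths are in m, angles in rad, forces in N, time in s.
With the tool pointing down it reaches from about 0.35 to 0.975 m from the base axis. Payload 4.9 kg.
Tool frame: the origin (TCP) lies midway between the tips of the shut fingers; the grasp point (between the pads) lies 19 mm behind it; z points along the fingers, y is the line along which they close (so a half turn about z gives the same grasp; the last joint's range is limited). The gripper opens to 85 mm and grips with 20 to 120 N. Pads are 22 mm wide; open, the fingers measure 114 mm over their backs; the gripper's body (76 mm by 85 mm) begins 54 mm behind the grasp point. The pads swing forward as they close: fully open they stand 13 mm farther back than shut.
Start: joints at [-1.239, 0.053, 1.613, -0, 1.476, -0.119], TCP at [0.272, -0.563, 0.231] pointing down, gripper open.
Joint ranges: [-3.01, 3.01], [-1.01, 2.22], [0.06, 2.58], [-1.02, 4.17], [0.09, 2.62], [-3.14, 3.14]. Speed limits (rad/s): [2.57, 2.57, 3.14, 3.14, 3.14, 3.14].

## Interface

Orientations are given as a unit quaternion [w, x, y, z].
In Python, from plant import state, grab_frame, job_done, cut_out, place_of gives the robot as it stands.
- The arm moves only by the tool jog_arm, never from a script. Its argument "motion" is text: rows parted by semicolons, each of 7 numbers parted by spaces: the opening in per cent of the stroke, from 0 (shut) to 100 (fully open), then the shift along the tool's x, y, z as a fraction of full scale, then the turn, a rotation vector about the tool's x, y, z as a fraction of full scale. A call has exactly 5 rows; each row is the pose to reach, as a shift and turn from the pose commanded when the call began, along the tool's axes at that moment; what a row does not reach only later rows make up. Full scale, the value 1, is 50 cm for a shift and 1.5 rad for a turn. A row lasts 1/8 s, in which the tool goes at most 62.5 mm and 10.7 degrees, less where a joint would pass 70% of its speed; a pose out of reach is approached as far as the arm can. A call with a number of a shift or a turn outside -1 to 1 is refused whole. A call with a gripper value outside its range is refused whole. The fingers move at their own pace and stop on an object; the grip force is fixed at half the most. Time passes only in rows, so rows that repeat a pose let the fingers close, or fill a call up. It gives the time, the measured TCP pose, the force, the opening and the grip force at its end, in the units of the state.
- state(): the state, without advancing time (a new reading comes with each control period).
- grab_frame(name): name is "scene" or "top" or "wrist"; returns a dict with "color" (420x560x3 uint8, red, green, blue), "range_z" (420x560 float32, m along the optical axis (not along the pixel's ray), 0 where there is no reading), "intrinsics" (3x3 intrinsics, pixels), "world_from_camera" (4x4, takes a point from camera to world coordinates). Camera axes: x right, y up, looking along -z (the intrinsics and any distortion apply to the point x, -y, -z); pixel columns grow to the right and rows downward; lengths in m; the calibration is good to about 2 mm. A picture is of the moment at which its call begins.
- job_done(): hands the job in; it is judged then, once.
Trained networks look in the newest picture that a camera, given by its name, has taken for a name from the list of things; names that differ only in an ending like _2 or _b are one class to them, and where a whole thing is asked for, a point or a joint stands for the part that bears it (a point fixed in the world has none). Each returns a list of dicts, best first, with "p" (0 to 1); they miss things now and then, are a little off and sometimes report something else, mostly with a low value. They report only what shows in the picture. A call takes as long as a camera call. They do not tell look-alikes from the thing itself.
- cut_out(camera, thing): "pixels" (420x560 bool, what is visible of it).
- place_of(camera, thing): "at" ([x, y, z] in m, in world coordinates, good to about 4 mm: a listed point, or the origin of a listed thing).
The state is a dict: "time": time; "joint_pos": joint angles; "joint_vel": joint speeds; "joint_efforts": joint torques, N m; "tool_pos": TCP position; "tool_rot": TCP orientation; "contact_force": force on the tool from outside, world axes, zero at the start; "ft_torque": the same for the moment, N m; "gripper_width": opening from 0.0 (shut) to 1.0 (fully open); "grasp_force": force on a finger pad.
Only numpy, scipy, OpenCV 4.12 (cv2) and the standard library are available. Lean on these libraries where they do the work, as an engineer would, in place of code of your own. Each camera call takes 0.05 s, during which the arm holds its last target. There are 200 camera calls.

## Working session

There is one attempt and no reset: what is moved stays moved. The work goes in short steps, Python scripts to look and compute and a tool call to move; the robot and the scene stay as the last step left them, time stands still between calls to the robot, and variables do not carry over. Pictures are saved under pics/ and viewed, at most 14 in all, crops included, and the job is handed in when it is done.

Besides the shell and the picture viewer there is one more tool, called by a JSON object that holds its "op" and its "data". jog_arm: Moves the arm, as the interface text tells. Shift numbers are shares of 50 cm and turn numbers shares of 1.5 rad, none past 1 either way. Its arguments: {"type":"object","properties":{"motion":{"type":"string"}},"required":["motion"]}

```bash
mkdir -p pics; ls; cat > h.py <<'E'
import numpy as np, cv2
from plant import *
def pts(f):
    K=f["intrinsics"];T=f["world_from_camera"];z=f["range_z"]
    v,u=np.mgrid[:z.shape[0],:z.shape[1]]
    P=np.stack([(u-K[0,2])/K[0,0]*z,-(v-K[1,2])/K[1,1]*z,-z,np.ones_like(z)],-1)
    return (P@T.T)[...,:3]
def save(f,n): cv2.imwrite("pics/"+n+".png",f["color"][...,::-1])
E
python3 - <<'E'
from h import *
s=state();print(s)
for n in("scene","top"):
    f=grab_frame(n);save(f,n+"0");print(n,f["intrinsics"],f["world_from_camera"].round(3))
    P=pts(f);np.save(n,P)
    for t in["blue_dish","blue_bowl","blue_cup","blue_vial","grey_dish","grey_cup","well_dish","well_bowl","well_cup","well_vial"]:
        print(t,[(np.round(d["at"],3).tolist(),round(d["p"],2)) for d in place_of(n,t)][:4])
E
```

```text
pics
{'time': 0.0, 'joint_pos': array([-1.23901272e+00,  5.34040653e-02,  1.61429503e+00, -1.21392652e-05,
        1.47599333e+00, -1.19009522e-01]), 'joint_vel': array([-0.00050941, -0.00216391, -0.0001292 , -0.00087354,  0.00060072,
       -0.00030064]), 'joint_efforts': array([-1.68594528e-03, -3.93680835e+01, -3.70177674e+01, -1.79461103e-04,
        7.21996883e-03,  7.52765231e-06]), 'tool_pos': array([ 0.2720875 , -0.56197488,  0.23003314]), 'tool_rot': array([-1.04330835e-03,  9.74704888e-01,  2.23493355e-01, -1.17491269e-04]), 'contact_force': array([-0.18135658, -0.28027849,  0.24470244]), 'ft_torque': array([-0.03459056, -0.01879773,  0.01582826]), 'grasp_force': 0.0, 'gripper_width': 0.997532961061944}
scene [[433.85529791   0.         290.44034042]
 [  0.         433.85529791 208.42384106]
 [  0.           0.           1.        ]] [[-0.252 -0.79   0.559  0.962]
 [ 0.968 -0.211  0.138  0.068]
 [ 0.009  0.576  0.818  0.723]
 [ 0.     0.     0.     1.   ]]
blue_dish [([0.442, -0.059, 0.0], 0.59)]
blue_bowl [([0.446, -0.222, 0.002], 0.94)]
blue_cup [([0.434, -0.06, 0.005], 0
[... 824 characters left out ...]
_dish [([0.438, -0.059, -0.002], 0.55)]
blue_bowl [([0.451, -0.212, -0.002], 0.7), ([0.641, -0.116, 0.005], 0.7), ([0.432, 0.203, 0.001], 0.57)]
blue_cup [([0.438, -0.052, 0.007], 0.82), ([0.631, -0.03, 0.002], 0.64), ([0.446, -0.214, 0.006], 0.29)]
blue_vial [([0.485, -0.137, 0.002], 0.75), ([0.442, -0.215, 0.005], 0.56), ([0.412, -0.296, 0.001], 0.56), ([0.362, -0.2, -0.002], 0.46)]
grey_dish [([0.424, 0.072, -0.001], 0.7)]
grey_cup [([0.431, 0.204, 0.0], 0.79)]
well_dish [([0.634, -0.028, 0.002], 0.8), ([0.444, -0.216, 0.004], 0.73)]
well_bowl [([0.617, 0.061, 0.003], 0.56)]
well_cup [([0.608, 0.147, 0.001], 0.63), ([0.445, -0.215, 0.006], 0.58)]
well_vial [([0.643, -0.115, 0.004], 0.96)]
```

View pics/scene0.png

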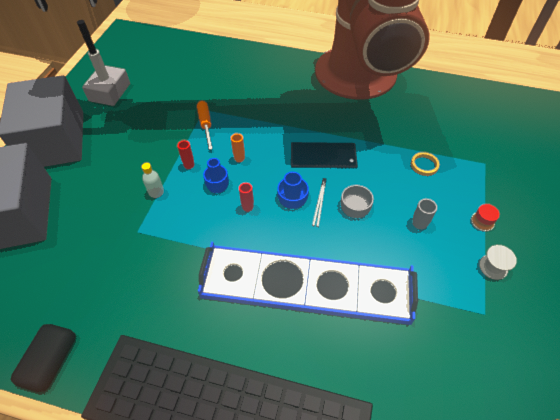

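View pics/top0.png

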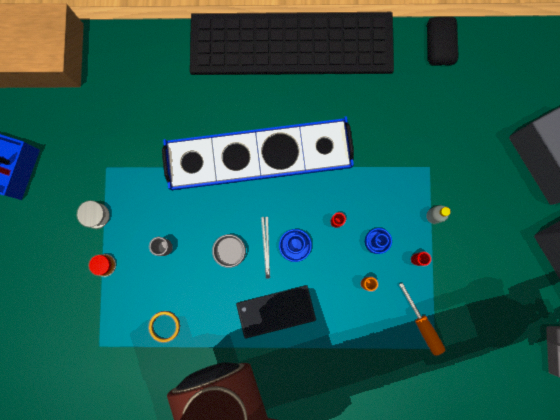

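The scene shows the cup in the dish at about scene px (293,188) and the vial in the bowl at (215,175). The wells from left to right (towards +y) are vial, dish, bowl and cup. The top view agrees: dish (296,245), bowl (377,240), wells (325,146), (280,152), (236,156) and (191,161). Next I'll measure these precisely.

```bash
cat > m.py <<'E'
from h import *
from scipy.optimize import least_squares
def circ(X):
    r=least_squares(lambda p:np.hypot(X[:,0]-p[0],X[:,1]-p[1])-p[2],[*X.mean(0),.02],loss="soft_l1",f_scale=.001).x
    return r
def pot(f,c,rad=.045,zs=((.022,.034),(.055,.08))):
    P=pts(f);C=f["color"].astype(int)
    m=(np.hypot(P[...,0]-c[0],P[...,1]-c[1])<rad)&(P[...,2]>.015)&(C[...,2]>C[...,0]*1.5)&(C[...,2]>C[...,1]*1.4)
    X=P[m];return X
E
python3 - <<'E'
from m import *
for n in("top","scene"):
    f=grab_frame(n);P=pts(f);C=f["color"].astype(int)
    for nm,c,H in(("dish",(.44,-.057),.045),("bowl",(.446,-.216),.05)):
        X=pot(f,c)
        t=X[X[:,2]>H]; top=np.percentile(t[:,2],95)
        r=t[t[:,2]>top-.004]; print(n,nm,"tall top",top.round(4),"fit",circ(r[:,:2]).round(4),len(r),"mid",((r.max(0)+r.min(0))/2).round(4))
        l=X[(X[:,2]<H-.005)]; h=np.percentile(l[:,2],90); r=l[abs(l[:,2]-h)<.004]
        print("   outer top",h.round(4),"fit",circ(r[:,:2]).round(4),len(r),"mid",((r.max(0)+r.min(0))/2).round(4))
    for nm,c in(("vial",(.642,-.116)),("dish",(.632,-.027)),("bowl",(.619,.063)),("cup",(.608,.149))):
        m=(np.hypot(P[...,0]-c[0],P[...,1]-c[1])<.045)
        w=m&(C.min(-1)>130); d=m&(C.max(-1)<90)
        k,L,st,ce=cv2.connectedComponentsWithStats(d.astype(np.uint8))
        i=1+np.argmax(st[1:,4]); q=np.argwhere(L==i)
        # outline ellipse centre, intersect with plate-top plane
        ct=cv2.findContours((L==i).astype(np.uint8),0,1)[0][0]; (u,v),ax,_=cv2.fitEllipse(ct)
        K=f["intrinsics"];T=f["world_from_camera"];z0=np.median(P[w][:,2])
        ray=T[:3,:3]@[(u-K[0,2])/K[0,0],-(v-K[1,2])/K[1,1],-1]
        p=T[:3,3]+ray*(z0-T[2,3])/ray[2]
        print(n,"well",nm,p.round(4),"floor z",np.median(P[L==i][:,2]).round(4),"diam",(max(ax)/K[0,0]*(T[2,3]-z0)/-(ray[2])).round(4), )
E
```

```text
top dish tall top 0.0664 fit [ 0.4425 -0.0592  0.0162] 60 mid [ 0.4421 -0.0593  0.0651]
   outer top 0.033 fit [ 0.4412 -0.0586  0.0301] 138 mid [ 0.4411 -0.0588  0.0324]
top bowl tall top 0.0725 fit [ 0.4486 -0.2199  0.0113] 50 mid [ 0.4486 -0.2195  0.071 ]
   outer top 0.039 fit [ 0.45   -0.2197  0.023 ] 129 mid [ 0.4498 -0.2197  0.0391]
top well vial [ 0.6421 -0.1176  0.0161] floor z 0.0105 diam 0.0311
top well dish [ 0.6309 -0.0285  0.0158] floor z 0.0105 diam 0.0708
top well bowl [0.6197 0.0603 0.0159] floor z 0.0106 diam 0.0522
top well cup [0.6087 0.1493 0.0158] floor z 0.0103 diam 0.0412
scene dish tall top 0.0654 fit [ 0.4424 -0.0576  0.0161] 94 mid [ 0.4425 -0.0577  0.0644]
   outer top 0.0356 fit [ 0.4462 -0.0631  0.0216] 126 mid [ 0.4433 -0.0572  0.0355]
scene bowl tall top 0.0716 fit [ 0.4487 -0.2185  0.0113] 67 mid [ 0.4482 -0.2188  0.071 ]
   outer top 0.0391 fit [ 0.4491 -0.2192  0.0228] 122 mid [ 0.4504 -0.2186  0.0391]
scene well vial [ 0.638  -0.1109  0.0167] floor z 0.0111 diam 0.0433
scene well dish [ 0.6551 -0.02    0.0162] floor z 0.0111 diam 0.0409Traceback (most recent call last):
  File "<stdin>", line 14, in <module>
    return _wrapfunc(a, 'argmax', axis=axis, out=out, **kwds)
    return bound(*args, **kwds)
ValueError: attempt to get argmax of an empty sequence
```

{"op": "jog_arm", "data": {"motion": "100 .62 -.46 .06 0 0 -.83;100 .62 -.46 .06 0 0 -.83;100 .62 -.46 .06 0 0 -.83;100 .62 -.46 .06 0 0 -.83;100 .62 -.46 .06 0 0 -.83"}}

```text
time: 1.82
tool_pos: [0.4173, -0.2847, 0.2073]
tool_rot: [0.001, 0.767, 0.642, 0.0]
contact_force: [0.5, -0.6, 0.6]
gripper_width: 0.999
grasp_force: 0.0
```

```bash
cat > go.py <<'E'
# usage: go.py x y z [yangle]  -> shift/turn fractions from the present pose
import sys; from plant import state; import numpy as np
from scipy.spatial.transform import Rotation as R
x,y,z=map(float,sys.argv[1:4]); a=float(sys.argv[4]) if len(sys.argv)>4 else .124
s=state(); r=R.from_quat(s["tool_rot"],scalar_first=True)
yx=np.array([np.cos(a),np.sin(a),0]); zz=np.array([0,0,-1.]); G=R.from_matrix(np.c_[np.cross(yx,zz),yx,zz])
print("t",round(s["time"],2),"pos",s["tool_pos"].round(4),"shift",(r.inv().apply(np.array([x,y,z])-s["tool_pos"])/.5).round(4),"turn",((r.inv()*G).as_rotvec()/1.5).round(3),"w",round(s["gripper_width"],3),"F",s["contact_force"].round(1),round(s["grasp_force"],1))
E
python3 go.py .4487 -.219 .2
```

```text
t 1.82 pos [ 0.4173 -0.2847  0.2073] shift [0.1404 0.0387 0.0145] turn [ 0.001  0.    -0.2  ] w 0.999 F [ 0.5 -0.6  0.6] 0.0
```

{"op": "jog_arm", "data": {"motion": "65 .14 .039 .014 0 0 -.2;65 .14 .039 .014 0 0 -.2;65 .14 .039 .014 0 0 -.2;65 .14 .039 .014 0 0 -.2;65 .14 .039 .014 0 0 -.2"}}

```text
time: 2.45
tool_pos: [0.4482, -0.2221, 0.2003]
tool_rot: [0.0, 0.665, 0.747, -0.0]
contact_force: [0.2, 0.4, -0.5]
gripper_width: 0.65
grasp_force: 0.0
```

```bash
python3 go.py .4487 -.219 .045; python3 - <<'E'
from h import *
f=grab_frame("wrist");save(f,"w1");print(f["world_from_camera"].round(3))
E
```

```text
t 2.45 pos [ 0.4482 -0.2221  0.2003] shift [0.0061 0.0016 0.3105] turn [ 0.     0.    -0.006] w 0.65 F [ 0.2  0.4 -0.5] 0.0
[[ 0.993 -0.111 -0.036  0.439]
 [ 0.117  0.944  0.31  -0.143]
 [-0.    -0.312  0.95   0.342]
 [ 0.     0.     0.     1.   ]]
```

View pics/w1.png

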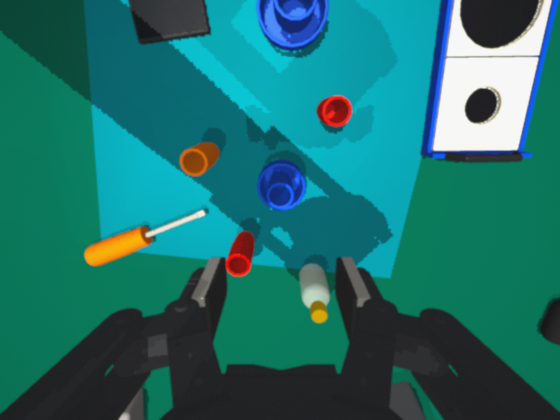

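Wrist view: bowl with the vial leaning free inside at (282,185). Orange (200,160), red (240,255) and red (334,110) pots are clear of the fingers. Descending.

{"op": "jog_arm", "data": {"motion": "65 .006 .002 .1 0 0 0;65 .006 .002 .2 0 0 0;65 .006 .002 .29 0 0 0;65 .006 .002 .313 0 0 0;65 .006 .002 .313 0 0 0"}}

```text
time: 3.12
tool_pos: [0.4491, -0.2185, 0.0438]
tool_rot: [-0.0, 0.665, 0.747, -0.0]
contact_force: [1.2, 0.0, 0.2]
gripper_width: 0.651
grasp_force: 0.0
```

{"op": "jog_arm", "data": {"motion": "0 0 0 0 0 0 0;0 0 0 0 0 0 0;0 0 0 0 0 0 0;0 0 0 0 0 0 0;0 0 0 0 0 0 0"}}

```text
time: 3.75
tool_pos: [0.4507, -0.2193, 0.0461]
tool_rot: [0.002, 0.664, 0.747, 0.0]
contact_force: [-1.3, -0.1, 5.9]
gripper_width: 0.285
grasp_force: 58.3
```

```bash
python3 go.py .4487 -.219 .17
```

```text
t 3.75 pos [ 0.4507 -0.2193  0.0461] shift [ 2.000e-04 -3.200e-03 -2.479e-01] turn [ 0.002  0.002 -0.004] w 0.285 F [-1.3 -0.1  5.9] 58.3
```

{"op": "jog_arm", "data": {"motion": "0 0 0 -.03 0 0 0;0 0 0 -.08 0 0 0;0 0 0 -.16 0 0 0;0 0 0 -.25 0 0 0;0 0 0 -.25 0 0 0"}}

```text
time: 4.38
tool_pos: [0.4517, -0.2196, 0.1745]
tool_rot: [0.005, 0.664, 0.747, 0.001]
contact_force: [-0.8, 0.4, -0.3]
gripper_width: 0.284
grasp_force: 58.5
```

```bash
python3 go.py .6421 -.1176 .17; python3 - <<'E'
from m import *
f=grab_frame("scene");save(f,"s2")
X=pot(f,(.4497,-.2193)); P=pts(f);
C=f["color"].astype(int);b=(C[...,2]>C[...,0]*1.5)&(C[...,2]>C[...,1]*1.4)
l=X[X[:,2]<.06];print(np.percentile(l[:,2],[5,50,95]),((l.max(0)+l.min(0))/2).round(4))
m=b&(np.hypot(P[...,0]-.449,P[...,1]+.219)<.03)&(P[...,2]>.06);v=P[m];print(v.min(0).round(3),v.max(0).round(3),np.percentile(v[:,2],[1,5,50,95]).round(4))
cv2.imwrite("pics/s2c.png",cv2.resize(f["color"][80:260,140:380,::-1],None,fx=3,fy=3))
E
```

```text
t 4.38 pos [ 0.4517 -0.2196  0.1745] shift [0.1578 0.4021 0.0111] turn [ 0.005  0.004 -0.004] w 0.284 F [-0.8  0.4 -0.3] 58.5
[0.01666267 0.02936401 0.03861748] [ 0.4497 -0.2183  0.0276]
[ 0.438 -0.229  0.135] [ 0.471 -0.203  0.22 ] [0.1359 0.1381 0.162  0.1995]
```

View pics/s2c.png

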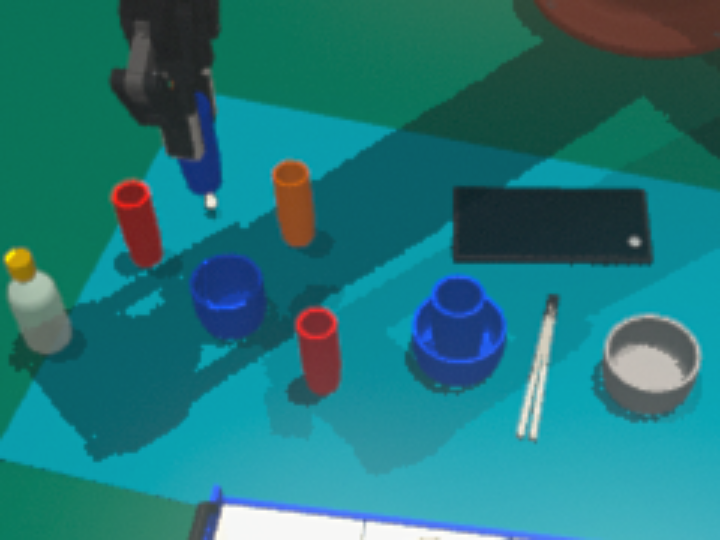

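The vial is out and the bowl stayed put (crop: vial in the gripper at (205,150), empty bowl at (228,295)). Carrying it to its well.

{"op": "jog_arm", "data": {"motion": "0 .158 .402 .05 0 0 0;0 .158 .402 .05 0 0 0;0 .158 .402 .05 0 0 0;0 .158 .402 .11 0 0 0;0 .158 .402 .11 0 0 0"}}

```text
time: 5.05
tool_pos: [0.6374, -0.1136, 0.1077]
tool_rot: [-0.005, 0.663, 0.748, -0.002]
contact_force: [-1.3, -0.3, -0.4]
gripper_width: 0.281
grasp_force: 58.6
```

```bash
cat > held.py <<'E'
import sys; from m import *
c=tuple(map(float,sys.argv[1:3])); zl=float(sys.argv[3])
for n in("scene","top"):
    f=grab_frame(n);P=pts(f);C=f["color"].astype(int);b=(C[...,2]>C[...,0]*1.5)&(C[...,2]>C[...,1]*1.4)
    v=P[b&(np.hypot(P[...,0]-c[0],P[...,1]-c[1])<.045)&(P[...,2]>zl)]
    if len(v)<15: print(n,len(v));continue
    lo=np.percentile(v[:,2],1);w=v[v[:,2]<lo+.025]
    print(n,len(v),"zlow",lo.round(4),"top",v[:,2].max().round(4),"fit",circ(v[:,:2]).round(4),"lowfit",circ(w[:,:2]).round(4),"mid",((v.max(0)+v.min(0))/2).round(4))
E
python3 held.py .6421 -.1176 .04; python3 go.py .6421 -.1176 .053
```

```text
scene 142 zlow 0.0451 top 0.135 fit [ 0.6376 -0.1113  0.0105] lowfit [ 0.6451 -0.1351  0.0263] mid [ 0.6428 -0.1308  0.0896]
top 6
t 5.15 pos [ 0.6382 -0.1156  0.1118] shift [-0.005   0.0076  0.1175] turn [-0.002 -0.001 -0.004] w 0.287 F [-1.  -0.1  0.1] 58.6
```

{"op": "jog_arm", "data": {"motion": "0 -.005 .006 .04 0 0 0;0 -.005 .006 .08 0 0 0;0 -.005 .006 .09 0 0 0;0 -.005 .006 .09 0 0 0;0 -.005 .006 .09 0 0 0"}}

```text
time: 5.78
tool_pos: [0.6432, -0.1184, 0.0694]
tool_rot: [0.001, 0.664, 0.747, 0.0]
contact_force: [-0.2, 0.3, -0.2]
gripper_width: 0.282
grasp_force: 58.6
```

```bash
python3 held.py .6421 -.1176 .052; python3 go.py .6421 -.1176 .053
```

```text
scene 73 zlow 0.0532 top 0.1059 fit [ 0.6445 -0.1166  0.0109] lowfit [ 0.6439 -0.1161  0.0106] mid [ 0.6426 -0.111   0.0793]
top 6
t 5.88 pos [ 0.6434 -0.1183  0.0696] shift [ 0.0017 -0.0025  0.0331] turn [ 0.001  0.    -0.004] w 0.287 F [ 0.5 -0.5 -0.1] 58.6
```

{"op": "jog_arm", "data": {"motion": "0 0 -.004 .02 0 0 0;0 0 -.004 .034 0 0 0;0 0 -.004 .036 0 0 0;0 0 -.004 .036 0 0 0;0 0 -.004 .036 0 0 0"}}

```text
time: 6.5
tool_pos: [0.6402, -0.1184, 0.0517]
tool_rot: [-0.001, 0.664, 0.747, -0.001]
contact_force: [-4.9, 1.1, 9.7]
gripper_width: 0.283
grasp_force: 58.6
```

{"op": "jog_arm", "data": {"motion": "60 0 0 0 0 0 0;60 0 0 0 0 0 0;60 0 0 0 0 0 0;60 0 0 -.1 0 0 0;60 0 0 -.25 0 0 0"}}

```text
time: 7.12
tool_pos: [0.6392, -0.1179, 0.1616]
tool_rot: [-0.002, 0.664, 0.747, -0.001]
contact_force: [0.7, 0.2, 0.3]
gripper_width: 0.599
grasp_force: 0.0
```

```bash
python3 held.py .6421 -.1176 .056; python3 go.py .4425 -.0585 .16
```

```text
scene 207 zlow 0.0563 top 0.1783 fit [ 0.6402 -0.117   0.0113] lowfit [ 0.6401 -0.117   0.0113] mid [ 0.6531 -0.1175  0.1173]
top 3
t 7.22 pos [ 0.6457 -0.1198  0.173 ] shift [ 0.1696 -0.3895  0.0192] turn [ 0.01   0.004 -0.004] w 0.597 F [ 0.7 -0.   1. ] 0.0
```

{"op": "jog_arm", "data": {"motion": "72 .17 -.39 .02 0 0 0;72 .17 -.39 .02 0 0 0;72 .17 -.39 .02 0 0 0;72 .17 -.39 .02 0 0 0;72 .17 -.39 .02 0 0 0"}}

```text
time: 7.85
tool_pos: [0.4362, -0.0564, 0.1526]
tool_rot: [0.0, 0.664, 0.747, 0.0]
contact_force: [0.3, -0.4, -0.1]
gripper_width: 0.722
grasp_force: 0.0
```

```bash
python3 - <<'E'
from m import *
f=grab_frame("top");P=pts(f);C=f["color"].astype(int);b=(C[...,2]>C[...,0]*1.5)&(C[...,2]>C[...,1]*1.4)
v=P[b&(np.hypot(P[...,0]-.642,P[...,1]+.117)<.03)&(P[...,2]>.02)];t=v[v[:,2]>.065]
print(len(v),v[:,2].max(),circ(t[:,:2]),len(t))
E
python3 go.py .4425 -.0585 .044
```

```text
196 0.08031379611377243 [ 0.63931201 -0.11866744  0.01134477] 84
t 7.9 pos [ 0.4374 -0.0569  0.1533] shift [-0.0043  0.0094  0.2186] turn [ 0.001  0.    -0.004] w 0.721 F [ 0.4 -1.2 -0.1] 0.0
```

{"op": "jog_arm", "data": {"motion": "72 -.004 .009 .08 0 0 0;72 -.004 .009 .17 0 0 0;72 -.004 .009 .222 0 0 0;72 -.004 .009 .222 0 0 0;72 -.004 .009 .222 0 0 0"}}

```text
time: 8.52
tool_pos: [0.4436, -0.0589, 0.0434]
tool_rot: [0.001, 0.664, 0.747, 0.0]
contact_force: [0.1, 1.4, 0.7]
gripper_width: 0.718
grasp_force: 0.0
```

{"op": "jog_arm", "data": {"motion": "0 0 0 0 0 0 0;0 0 0 0 0 0 0;0 0 0 0 0 0 0;0 0 0 0 0 0 0;0 0 0 0 0 0 0"}}

```text
time: 9.15
tool_pos: [0.4433, -0.0588, 0.0441]
tool_rot: [0.002, 0.664, 0.747, 0.001]
contact_force: [-2.2, -0.1, 5.6]
gripper_width: 0.41
grasp_force: 59.2
```

{"op": "jog_arm", "data": {"motion": "0 0 0 -.03 0 0 0;0 0 0 -.08 0 0 0;0 0 0 -.16 0 0 0;0 0 0 -.26 0 0 0;0 0 0 -.26 0 0 0"}}

```text
time: 9.78
tool_pos: [0.445, -0.0592, 0.1784]
tool_rot: [0.005, 0.664, 0.747, 0.002]
contact_force: [0.8, -0.0, -0.9]
gripper_width: 0.41
grasp_force: 59.6
```

```bash
python3 held.py .4425 -.0585 .06; python3 go.py .6087 .1493 .17
```

```text
scene 306 zlow 0.1403 top 0.2393 fit [ 0.4459 -0.0572  0.0158] lowfit [ 0.4436 -0.0582  0.0169] mid [ 0.4475 -0.0572  0.1884]
top 8
t 9.88 pos [ 0.4421 -0.0583  0.1731] shift [0.3733 0.3795 0.0065] turn [ 0.001  0.    -0.004] w 0.41 F [-1.6  0.9 -0.3] 59.6
```

{"op": "jog_arm", "data": {"motion": "0 .373 .38 .006 0 0 0;0 .373 .38 .006 0 0 0;0 .373 .38 .006 0 0 0;0 .373 .38 .006 0 0 0;0 .373 .38 .1 0 0 0"}}

```text
time: 10.5
tool_pos: [0.6125, 0.1524, 0.1242]
tool_rot: [0.002, 0.663, 0.748, 0.003]
contact_force: [0.4, 0.3, -0.9]
gripper_width: 0.407
grasp_force: 59.8
```

```bash
python3 go.py .6087 .1493 .068
```

```text
t 10.5 pos [0.6125 0.1524 0.1242] shift [-0.0053 -0.009   0.1123] turn [ 0.005 -0.    -0.002] w 0.407 F [ 0.4  0.3 -0.9] 59.8
```

{"op": "jog_arm", "data": {"motion": "0 0 0 .05 0 0 0;0 0 0 .1 0 0 0;0 0 0 .105 0 0 0;0 0 0 .105 0 0 0;0 0 0 .105 0 0 0"}}

```text
time: 11.12
tool_pos: [0.6095, 0.1492, 0.071]
tool_rot: [0.001, 0.664, 0.747, 0.001]
contact_force: [-0.5, 0.1, -0.1]
gripper_width: 0.408
grasp_force: 59.8
```

```bash
python3 held.py .6087 .1493 .056; python3 go.py .6087 .1493 .05
```

```text
scene 121 zlow 0.0569 top 0.1854 fit [0.6131 0.1678 0.0324] lowfit [0.6109 0.1482 0.0152] mid [0.6208 0.1481 0.121 ]
top 0
t 11.22 pos [0.6096 0.1492 0.0711] shift [ 0.0003 -0.0018  0.0421] turn [ 0.002 -0.    -0.004] w 0.408 F [-0.2 -0.2 -0.1] 59.8
```

{"op": "jog_arm", "data": {"motion": "0 0 -.003 .02 0 0 0;0 0 -.003 .04 0 0 0;0 0 -.003 .044 0 0 0;0 0 -.003 .044 0 0 0;0 0 -.003 .044 0 0 0"}}

```text
time: 11.85
tool_pos: [0.6066, 0.1489, 0.0495]
tool_rot: [-0.001, 0.664, 0.747, -0.001]
contact_force: [-8.4, -1.6, 15.8]
gripper_width: 0.406
grasp_force: 61.0
```

{"op": "jog_arm", "data": {"motion": "72 0 0 0 0 0 0;72 0 0 0 0 0 0;72 0 0 0 0 0 0;72 0 0 -.1 0 0 0;72 0 0 -.22 0 0 0"}}

```text
time: 12.48
tool_pos: [0.6057, 0.1488, 0.1563]
tool_rot: [-0.002, 0.664, 0.747, -0.002]
contact_force: [1.7, -0.3, 0.7]
gripper_width: 0.717
grasp_force: 0.0
```

```bash
python3 go.py .4415 -.058 .15
```

```text
t 12.47 pos [0.6057 0.1488 0.1563] shift [-0.3722 -0.3745  0.0144] turn [-0.003  0.    -0.004] w 0.717 F [ 1.7 -0.3  0.7] 0.0
```

```bash
cat > chk.py <<'E'
from m import *
import sys
def hi(X,h):
    r=X[(X[:,2]>h-.004)&(X[:,2]<h+.006)]; return len(r),circ(r[:,:2]).round(4),((r.max(0)+r.min(0))/2).round(4) if len(r) else 0
for n in("top","scene"):
    f=grab_frame(n);save(f,n+sys.argv[1])
    for nm,c,h in(("dish",(.4415,-.058),.0325),("bowl",(.4497,-.219),.0385),("cup",(.608,.149),.071),("vial",(.64,-.118),.077),("dishP",(.631,-.0285),.043),("bowlP",(.6197,.0603),.049)):
        X=pot(f,c)
        if (abs(X[:,2]-h)<.005).sum()>15: print(n,nm,*hi(X,h))
E
python3 chk.py 3
```

```text
top dish 139 [ 0.4412 -0.0586  0.0302] [ 0.4411 -0.0588  0.0322]
top bowl 114 [ 0.45   -0.2201  0.0233] [ 0.4498 -0.2196  0.0376]
top cup 39 [0.6064 0.1487 0.0166] [0.6065 0.139  0.0711]
top vial 57 [ 0.6396 -0.1188  0.0112] [ 0.64   -0.1191  0.0766]
scene dish 171 [ 0.4409 -0.0572  0.0303] [ 0.4402 -0.057   0.0317]
scene bowl 114 [ 0.4496 -0.219   0.0234] [ 0.4489 -0.2189  0.0377]
scene cup 126 [0.6069 0.1499 0.0162] [0.606  0.1499 0.0703]
scene vial 85 [ 0.6399 -0.1175  0.0113] [ 0.6397 -0.1171  0.076 ]
```

View pics/scene3.png

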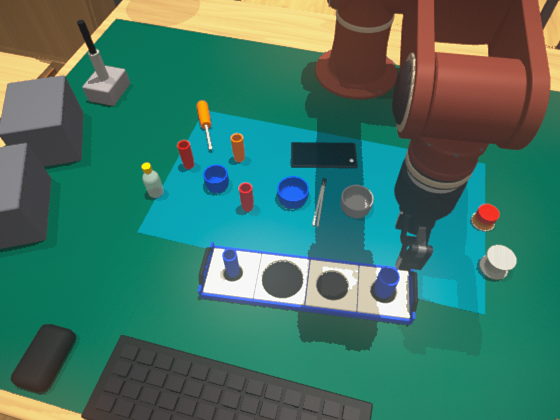

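The vial at (230,265) and the cup at (387,283) stand upright in their wells. The dish (293,192) and bowl (215,180) are empty and haven't moved. Next is the dish.

{"op": "jog_arm", "data": {"motion": "100 -.37 -.374 .014 0 0 0;100 -.37 -.374 .014 0 0 0;100 -.37 -.374 .014 0 0 0;100 -.37 -.374 .014 0 0 0;100 -.37 -.374 .014 0 0 0"}}

```text
time: 13.2
tool_pos: [0.4412, -0.0583, 0.1496]
tool_rot: [-0.0, 0.666, 0.746, -0.0]
contact_force: [0.1, 0.4, -0.7]
gripper_width: 1.003
grasp_force: 0.0
```

{"op": "jog_arm", "data": {"motion": "100 0 0 0 0 0 0;100 0 0 .04 0 0 0;100 0 0 .1 0 0 0;100 0 0 .1 0 0 0;100 0 0 .1 0 0 0"}}

```text
time: 13.82
tool_pos: [0.4442, -0.0561, 0.1015]
tool_rot: [0.0, 0.664, 0.748, 0.0]
contact_force: [-0.5, -0.4, -0.5]
gripper_width: 0.998
grasp_force: 0.0
```

```bash
python3 go.py .4412 -.058 .010
```

```text
t 13.82 pos [ 0.4442 -0.0561  0.1015] shift [-0.003  -0.0067  0.183 ] turn [ 0.001  0.    -0.003] w 0.998 F [-0.5 -0.4 -0.5] 0.0
```

{"op": "jog_arm", "data": {"motion": "100 -.003 -.006 .06 0 0 0;100 -.003 -.006 .12 0 0 0;100 -.003 -.006 .17 0 0 0;100 -.003 -.006 .182 0 0 0;100 -.003 -.006 .182 0 0 0"}}

```text
time: 14.45
tool_pos: [0.4414, -0.0586, 0.0107]
tool_rot: [0.001, 0.664, 0.748, 0.0]
contact_force: [1.1, 0.2, 0.3]
gripper_width: 1.001
grasp_force: 0.0
```

{"op": "jog_arm", "data": {"motion": "0 0 0 0 0 0 0;0 0 0 0 0 0 0;0 0 0 0 0 0 0;0 0 0 0 0 0 0;0 0 0 0 0 0 0"}}

```text
time: 15.08
tool_pos: [0.4421, -0.059, 0.0115]
tool_rot: [0.002, 0.664, 0.747, 0.001]
contact_force: [0.4, 1.1, 6.6]
gripper_width: 0.713
grasp_force: 66.6
```

```bash
python3 go.py .4412 -.058 .12
```

```text
t 15.07 pos [ 0.4421 -0.059   0.0115] shift [ 0.0018 -0.0009 -0.2169] turn [ 0.002  0.001 -0.004] w 0.713 F [0.4 1.1 6.6] 66.6
```

{"op": "jog_arm", "data": {"motion": "0 0 0 -.02 0 0 0;0 0 0 -.06 0 0 0;0 0 0 -.14 0 0 0;0 0 0 -.2 0 0 0;0 0 0 -.2 0 0 0"}}

```text
time: 15.7
tool_pos: [0.4423, -0.0591, 0.1128]
tool_rot: [0.003, 0.664, 0.747, 0.001]
contact_force: [0.1, 0.3, -2.0]
gripper_width: 0.713
grasp_force: 66.0
```

```bash
python3 held.py .4412 -.058 .06; python3 go.py .6309 -.0285 .11
```

```text
scene 517 zlow 0.103 top 0.1901 fit [ 0.4448 -0.0573  0.0297] lowfit [ 0.4452 -0.0574  0.0292] mid [ 0.4491 -0.0572  0.1461]
top 0
t 15.8 pos [ 0.4399 -0.0583  0.1092] shift [ 0.0145  0.3863 -0.0018] turn [-0.    -0.    -0.004] w 0.712 F [-0.3 -0.1 -1. ] 66.0
```

{"op": "jog_arm", "data": {"motion": "0 .014 .386 -.002 0 0 0;0 .014 .386 -.002 0 0 0;0 .014 .386 -.002 0 0 0;0 .014 .386 -.002 0 0 0;0 .014 .386 .06 0 0 0"}}

```text
time: 16.42
tool_pos: [0.6326, -0.0289, 0.0797]
tool_rot: [0.001, 0.664, 0.748, 0.0]
contact_force: [-0.9, -0.2, -0.3]
gripper_width: 0.712
grasp_force: 66.0
```

{"op": "jog_arm", "data": {"motion": "0 0 0 0 0 0 0;0 0 0 .05 0 0 0;0 0 0 .06 0 0 0;0 0 0 .06 0 0 0;0 0 0 .06 0 0 0"}}

```text
time: 17.05
tool_pos: [0.6319, -0.0291, 0.051]
tool_rot: [0.001, 0.664, 0.747, 0.001]
contact_force: [-0.3, -0.2, 0.0]
gripper_width: 0.71
grasp_force: 66.0
```

```bash
python3 held.py .6309 -.0285 .022; python3 go.py .6309 -.0285 .0225
```

```text
scene 405 zlow 0.0416 top 0.1479 fit [ 0.6351 -0.0278  0.029 ] lowfit [ 0.6368 -0.0289  0.0281] mid [ 0.6353 -0.0273  0.0943]
top 46 zlow 0.0405 top 0.2235 fit [ 0.6226 -0.0268  0.0303] lowfit [ 0.6385 -0.0278  0.0276] mid [ 0.6168 -0.0272  0.1319]
t 17.15 pos [ 0.6319 -0.029   0.0509] shift [ 0.0013 -0.002   0.0567] turn [ 0.001  0.    -0.004] w 0.712 F [ 0.5  0.2 -0.9] 66.0
```

{"op": "jog_arm", "data": {"motion": "0 0 -.003 .03 0 0 0;0 0 -.003 .05 0 0 0;0 0 -.003 .058 0 0 0;0 0 -.003 .058 0 0 0;0 0 -.003 .058 0 0 0"}}

```text
time: 17.77
tool_pos: [0.6294, -0.029, 0.0226]
tool_rot: [-0.001, 0.664, 0.747, -0.001]
contact_force: [-9.3, 0.6, 16.2]
gripper_width: 0.714
grasp_force: 68.0
```

{"op": "jog_arm", "data": {"motion": "100 0 0 0 0 0 0;100 0 0 0 0 0 0;100 0 0 0 0 0 0;100 0 0 -.1 0 0 0;100 0 0 -.22 0 0 0"}}

```text
time: 18.4
tool_pos: [0.6281, -0.0289, 0.1293]
tool_rot: [-0.002, 0.664, 0.747, -0.001]
contact_force: [1.0, -0.0, 0.1]
gripper_width: 1.004
grasp_force: 0.0
```

```bash
python3 go.py .4497 -.2193 .15
```

```text
t 18.4 pos [ 0.6281 -0.0289  0.1293] shift [-0.3364 -0.3992 -0.0401] turn [-0.003 -0.001 -0.004] w 1.004 F [ 1.  -0.   0.1] 0.0
```

{"op": "jog_arm", "data": {"motion": "85 -.05 -.05 -.06 0 0 0;85 -.336 -.398 -.06 0 0 0;85 -.336 -.398 -.06 0 0 0;85 -.336 -.398 -.06 0 0 0;85 -.336 -.398 -.06 0 0 0"}}

```text
time: 19.02
tool_pos: [0.4499, -0.2207, 0.1602]
tool_rot: [-0.0, 0.665, 0.747, -0.0]
contact_force: [0.8, -0.8, 0.9]
gripper_width: 0.853
grasp_force: 0.0
```

{"op": "jog_arm", "data": {"motion": "85 0 0 0 0 0 0;85 0 0 .02 0 0 0;85 0 0 .06 0 0 0;85 0 0 .06 0 0 0;85 0 0 .06 0 0 0"}}

```text
time: 19.65
tool_pos: [0.4524, -0.2186, 0.1306]
tool_rot: [-0.0, 0.664, 0.748, 0.0]
contact_force: [0.8, 0.3, 0.6]
gripper_width: 0.847
grasp_force: 0.0
```

```bash
python3 go.py .4497 -.2193 .013
```

```text
t 19.65 pos [ 0.4524 -0.2186  0.1306] shift [-0.0007 -0.0055  0.2352] turn [-0.    -0.    -0.003] w 0.847 F [0.8 0.3 0.6] 0.0
```

{"op": "jog_arm", "data": {"motion": "85 -.001 -.006 .08 0 0 0;85 -.001 -.006 .16 0 0 0;85 -.001 -.006 .215 0 0 0;85 -.001 -.006 .229 0 0 0;85 -.001 -.006 .229 0 0 0"}}

```text
time: 20.27
tool_pos: [0.4496, -0.2203, 0.0169]
tool_rot: [0.0, 0.664, 0.748, 0.0]
contact_force: [0.5, -0.1, 1.3]
gripper_width: 0.851
grasp_force: 0.0
```

{"op": "jog_arm", "data": {"motion": "0 0 0 0 0 0 0;0 0 0 0 0 0 0;0 0 0 0 0 0 0;0 0 0 0 0 0 0;0 0 0 0 0 0 0"}}

```text
time: 20.9
tool_pos: [0.4506, -0.2212, 0.0185]
tool_rot: [0.002, 0.664, 0.747, 0.0]
contact_force: [-0.8, 0.5, 5.9]
gripper_width: 0.565
grasp_force: 62.1
```

{"op": "jog_arm", "data": {"motion": "0 0 0 -.02 0 0 0;0 0 0 -.08 0 0 0;0 0 0 -.16 0 0 0;0 0 0 -.26 0 0 0;0 0 0 -.26 0 0 0"}}

```text
time: 21.52
tool_pos: [0.4517, -0.222, 0.1522]
tool_rot: [0.005, 0.664, 0.747, 0.001]
contact_force: [0.2, -0.9, 0.7]
gripper_width: 0.562
grasp_force: 62.0
```

```bash
python3 held.py .4497 -.2193 .06; python3 go.py .6197 .0603 .16
```

```text
scene 458 zlow 0.1355 top 0.2234 fit [ 0.4532 -0.2189  0.0229] lowfit [ 0.4532 -0.2187  0.0226] mid [ 0.4552 -0.2164  0.1789]
top 49 zlow 0.1315 top 0.2901 fit [ 0.4428 -0.2012  0.0168] lowfit [ 0.434  -0.2117  0.0057] mid [ 0.4323 -0.2049  0.2107]
t 21.62 pos [ 0.449  -0.2202  0.1468] shift [ 0.517   0.4048 -0.0265] turn [ 0.001  0.001 -0.004] w 0.571 F [-0.  -0.  -0.9] 62.0
```

{"op": "jog_arm", "data": {"motion": "0 .515 .405 -.02 0 0 0;0 .515 .405 -.02 0 0 0;0 .515 .405 -.02 0 0 0;0 .515 .405 -.02 0 0 0;0 .515 .405 -.02 0 0 0"}}

```text
time: 22.25
tool_pos: [0.6112, 0.0483, 0.1531]
tool_rot: [-0.002, 0.664, 0.747, -0.001]
contact_force: [0.8, -1.2, -0.0]
gripper_width: 0.566
grasp_force: 62.1
```

```bash
python3 go.py .6197 .059 .06
```

```text
t 22.25 pos [0.6112 0.0483 0.1531] shift [0.0191 0.0201 0.1861] turn [-0.003 -0.    -0.004] w 0.566 F [ 0.8 -1.2 -0. ] 62.1
```

{"op": "jog_arm", "data": {"motion": "0 .01 .012 .04 0 0 0;0 .01 .012 .1 0 0 0;0 .01 .012 .18 0 0 0;0 .01 .012 .18 0 0 0;0 .01 .012 .18 0 0 0"}}

```text
time: 22.88
tool_pos: [0.6169, 0.0515, 0.0656]
tool_rot: [-0.0, 0.665, 0.747, -0.0]
contact_force: [-0.1, 0.0, -0.0]
gripper_width: 0.565
grasp_force: 62.1
```

```bash
python3 held.py .6197 .0603 .022; python3 go.py .6197 .059 .0285
```

```text
scene 178 zlow 0.0503 top 0.1308 fit [0.62   0.0537 0.0228] lowfit [0.6211 0.0541 0.0222] mid [0.6244 0.053  0.0895]
top 2
t 22.98 pos [0.6184 0.0516 0.0676] shift [0.0144 0.0041 0.0781] turn [ 0.002  0.    -0.005] w 0.566 F [ 0.3 -0.8 -0.1] 62.1
```

{"op": "jog_arm", "data": {"motion": "0 .015 .003 0 0 0 0;0 .015 .003 .03 0 0 0;0 .015 .003 .04 0 0 0;0 .015 .003 .04 0 0 0;0 .015 .003 .04 0 0 0"}}

```text
time: 23.6
tool_pos: [0.6179, 0.0596, 0.0456]
tool_rot: [-0.0, 0.664, 0.747, -0.0]
contact_force: [0.5, -0.2, -0.7]
gripper_width: 0.565
grasp_force: 62.1
```

```bash
python3 held.py .6197 .0603 .022; python3 go.py .6197 .059 .0285
```

```text
scene 168 zlow 0.0299 top 0.1405 fit [0.6213 0.0619 0.0227] lowfit [0.6227 0.0624 0.0221] mid [0.6262 0.0615 0.0849]
top 0
t 23.7 pos [0.6181 0.0596 0.046 ] shift [-0.0016  0.0029  0.0349] turn [ 0.     0.    -0.004] w 0.561 F [ 0.2 -0.9 -0.5] 62.1
```

{"op": "jog_arm", "data": {"motion": "0 0 .002 .015 0 0 0;0 0 .002 .03 0 0 0;0 0 .002 .036 0 0 0;0 0 .002 .036 0 0 0;0 0 .002 .036 0 0 0"}}

```text
time: 24.32
tool_pos: [0.6189, 0.0598, 0.0296]
tool_rot: [-0.0, 0.664, 0.747, -0.0]
contact_force: [-6.5, -0.8, 12.2]
gripper_width: 0.567
grasp_force: 63.3
```

{"op": "jog_arm", "data": {"motion": "85 0 0 0 0 0 0;85 0 0 0 0 0 0;85 0 0 0 0 0 0;85 0 0 -.1 0 0 0;85 0 0 -.22 0 0 0"}}

```text
time: 24.95
tool_pos: [0.6173, 0.0598, 0.1364]
tool_rot: [-0.002, 0.664, 0.747, -0.002]
contact_force: [1.8, 0.2, 0.1]
gripper_width: 0.852
grasp_force: 0.0
```

{"op": "jog_arm", "data": {"motion": "85 0 0 -.12 0 0 0;85 0 -.12 -.12 0 0 0;85 0 -.24 -.12 0 0 0;85 0 -.36 -.12 0 0 0;85 0 -.4 -.12 0 0 0"}}

```text
time: 25.58
tool_pos: [0.4175, 0.0363, 0.1965]
tool_rot: [-0.0, 0.664, 0.747, -0.0]
contact_force: [0.5, 0.1, 0.7]
gripper_width: 0.849
grasp_force: 0.0
```

```bash
python3 chk.py 5; python3 - <<'E'
import cv2;i=cv2.imread("pics/scene5.png");cv2.imwrite("pics/s5c.png",cv2.resize(i[130:340,130:450],None,fx=2.5,fy=2.5))
E
```

```text
top cup 85 [0.607  0.1483 0.0163] [0.6069 0.1485 0.0708]
top vial 60 [ 0.6397 -0.1188  0.0113] [ 0.6397 -0.1192  0.0767]
top dishP 145 [ 0.6308 -0.0288  0.0302] [ 0.6304 -0.0284  0.0432]
top bowlP 113 [0.6201 0.0603 0.0231] [0.6199 0.0604 0.0486]
scene cup 121 [0.6069 0.15   0.0163] [0.6064 0.15   0.0701]
scene vial 80 [ 0.6398 -0.1175  0.0112] [ 0.6394 -0.1168  0.076 ]
scene dishP 198 [ 0.6309 -0.0273  0.0302] [ 0.6304 -0.027   0.0419]
scene bowlP 160 [0.6204 0.0617 0.0231] [0.6202 0.0617 0.0486]
```

View pics/s5c.png

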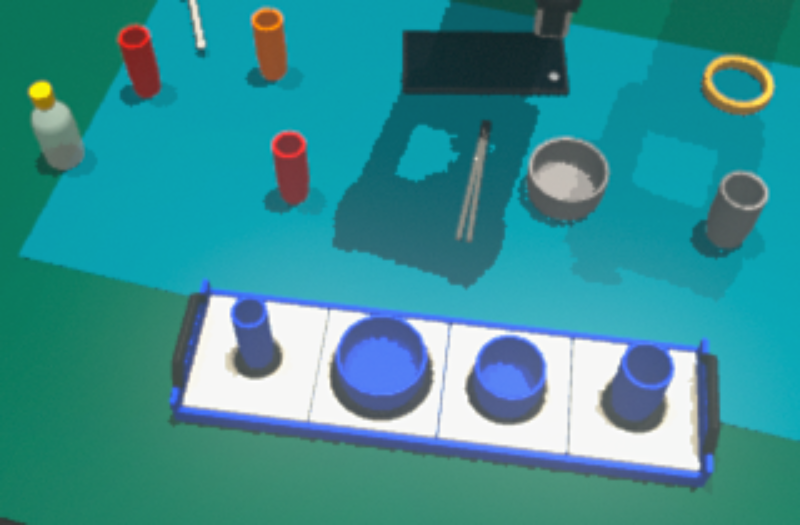

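All four pots stand upright in their own recesses: vial (255,340), dish (380,365), bowl (507,380), cup (637,390). Their rim heights match being seated. The grey pots are untouched.

```bash
python3 -c "from plant import *; print(job_done())"
```

```text
the job is handed in; nothing more can be done
None
```

The job is handed in: all four blue pots stand upright in their own recesses, the grey pots were left where they stood, and it took about 26 s.

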